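# Set the length stop of a cut-off saw by feel and bring the bar up to it

## Task

Set up the cut-off saw for its next length: take the block-headed stop from the plywood stand, lower its foot into the loading opening of the outfeed bed and drag it gently along the slot towards the saw until it drops into the hidden notch, stop there and leave it fully home. Then slide the box-section bar out of the saw along the bed, without lifting it, until its end rests against the stop, and let go. Use no heavy force, and leave the other things where they are.

Things in the scene. Friction and masses are not known exactly. Their poses are not given: they have to be found in the camera images.
- saw: Fixed cut-off saw with its steel outfeed bed, which is 120 mm wide (x -60 to 60), y -250 to 245 mm, flat top 60 mm above the bench. Origin at bench level under the middle line of the bed's slot; z up; y runs along the slot and points AWAY from the saw head. Vice, fence and saw head stand at y -250 to -500 mm, up to 340 mm high. Oiled steel: it drags with about a fifth of the push, and nothing yields.
- port (a point): Centre of the loading opening, level with the bed's top, at y 165 mm on the saw: a rectangle 33 mm (x) by 34 mm (y), the only place where the stop's foot goes in or out. Below it the foot comes to stand on two level tracks, 17 mm under the bed's top (43 mm above the bench), which run on along the slot.
- stop: Loose steel length stop, about 0.55 kg, upright in one of the stand's two pockets (floor 10 mm above the bench). Origin under the centre of its foot, z up, y along the slot when fitted; the same turned half round. Foot 27 (x) by 20 (y) by 8 mm, its two lower edges along x rounded; round neck 10 mm thick to z 23; plain block head 32 (x) by 40 (y) mm from z 23 to 79, low screw on top to 83.
- bar: Loose aluminium box-section bar 30 by 30 by 400 mm, about 0.4 kg, lying on the bed over the slot and through the open vice. Origin at the middle of its underside; y is its length, along the slot within a degree, +y end towards the stop. It starts with this end at y -115 to -95 mm on the saw; the 130 mm next to this end are clear of the saw and can be gripped across the 30 mm width.
- bar_end (a point): Middle of the lower edge of the bar's +y end, which must meet the stop's head (the head's face is 20 mm from the stop's axis)
- stand: Fixed plywood stand 70 (x) by 150 (y) by 30 mm high in front of the bed, with two pockets 38 mm either side of its centre along y. Origin at the centre of its underside.
- spare: Bystander in the other pocket of the stand: a hold-down bolt with the same foot but a round black knob 42 mm across on a thin stem, 72 mm tall. Origin under its foot
- square: Bystander: try square lying in front of the bed, wooden stock 90 mm, steel blade 130 mm. Origin under the middle of the stock
- deburrer: Bystander: hand deburring tool like a screwdriver, 160 mm, lying in front of the bed. Origin under its middle
- offcut_a: Bystander: offcut of the same box section, 85 mm long, lying behind the bed. Origin under its middle
- slot_end (a point): Saw-side end of the T-slot, at the bed's top, y -85 mm on the saw. From the opening (y 148) to here the slit is 16 mm wide between 6 mm lips, lined with soft black wipers that give way; the channel below is 33 mm wide. Out of sight under the lips both tracks have one notch across, 24 mm long (y), 7 mm deep, centred anywhere from y -30 to 90: there the stop drops 6 mm, its head on the bed.
- stop_neck (a point): Axis of the stop where head and neck meet, 23 mm above its origin. Foot on the tracks: origin 43 mm above the bench, 6 mm of air between head and bed. Home in the notch: origin 37 mm above the bench, head on the bed. Play of the foot: 3 mm sideways in opening and channel, 2 mm each way in the notch.
- offcut_b: Bystander: offcut of the same box section, 55 mm long, in front of the bed near the saw. Origin under its middle
- caliper: Bystander: caliper 190 mm long, lying behind the bed. Origin under the middle of its beam
- oil: Bystander: white plastic oil bottle, 56 mm across, 150 mm tall, standing behind the bed. Origin under its centre
- tape: Bystander: grey tape measure, a block 65 by 60 by 35 mm, beside the bed's outer end. Origin under its centre
Mind the look-alikes: they are no part of the job. What is shaped like the stop but yellow is not meant.

How it is judged:
By the outcome, as a careful person would: the job done as asked, in the order asked, and still so for the second after the job is handed in, with the robot touching nothing.
It also fails if it takes over 64 s, if anything falls off the work surface, if the arm or the gripper's body presses on something with over 40 N, if the wrist force passes 120 N, or if a joint passes its speed limit or range.

## Robot

A 6-joint arm with a two-finger parallel gripper is mounted at the origin on the work surface. World frame = base frame: x ahead of the robot, y to its left, z up, the work surface at z = 0. Lengths are in mm, angles in degrees, forces in N, time in s.
With the tool pointing down it reaches from about 300 to 850 mm from the base axis. Payload 4.2 kg.
Tool frame: the origin (TCP) lies at the centre of the arm's flange, where the gripper is bolted on; the fingertips stand 191 mm ahead of it and the grasp point (between the pads) lies 172 mm ahead of it; z points along the fingers, y is the direction in which the jaws open and shut (so a half turn about z gives the same grasp; the last joint's range is limited). The gripper opens to 91 mm and grips with 3 to 60 N. Pads are 32 mm wide; open, the fingers measure 118 mm over their backs; the gripper's body (76 mm by 178 mm) begins 60 mm behind the grasp point.
Start: joints at [73.568, 18.312, 89.639, -0, 72.044, -1.146], TCP at [151.593, 554.655, 404.776] pointing down, gripper open.
Joint ranges: [-177.97, 177.97], [-48.28, 115.42], [12.27, 149.76], [-77.06, 257.06], [2.81, 150.46], [-146.56, 146.56]. Speed limits (degrees/s): [147.25, 147.25, 180, 180, 180, 180].

## Interface

Orientations are given as [roll, pitch, yaw] about the fixed x, y, z axes, in that order (R = Rz(yaw) Ry(pitch) Rx(roll)).
In Python, from workcell import status, vision, ticket gives the robot as it stands.
- The arm moves only by the shell command python3 -m jog 'ROWS' [FORCE]. ROWS is JSON, a list of rows, each a list of 7 numbers: the finger opening in m, from 0 to 0.0912, then the shift along the tool's x, y, z in m, then the turn, a rotation vector about the tool's x, y, z in rad. A call has 1 to 12 rows; each row shifts and turns the commanded pose from where the row before left it, along the tool's axes as they then stand; what a row does not reach is not made up. A row lasts 1/8 s, in which the tool goes at most 62.5 mm and 10.7 degrees, less where a joint would pass 70% of its speed; a pose out of reach is approached as far as the arm can. A call with a gripper value outside its range is refused whole. The fingers move at their own pace and stop on an object; FORCE is the grip in N (left out, the last holds). Time passes only in rows, so rows that do not move let the fingers close. It gives the time, the measured TCP pose, the force and the opening at its end, in the units of the state.
- status.state(): the state, without advancing time (a new reading comes with each control period).
- vision.grab_frame(name): name is "scene" or "top"; returns a dict with "color" (420x560x3 uint8, blue, green, red), "depth" (420x560 float32, mm along the optical axis (not along the pixel's ray), 0 where there is no reading), "fov_y" (degrees; the focal length in pixels is half the picture's height over the tangent of half this angle, whatever the lens; pixels are square), "cx", "cy" (the principal point, pixels), "pose" (4x4, takes a point from camera to world coordinates). Camera axes: x right, y down, z forward; pixel columns grow to the right and rows downward; lengths in mm; the calibration is good to about 2 mm. A picture is of the moment at which its call begins.
- ticket.job_done(): hands the job in, once; it reports no verdict.
Trained networks look in the newest picture that a camera, given by its name, has taken for a name from the list of things; names that differ only in an ending like _2 or _b are one class to them, and where a whole thing is asked for, a point or a joint stands for the part that bears it (a point fixed in the world has none). Each returns a list of dicts, best first, with "p" (0 to 1); they miss things now and then, are a little off and sometimes report something else, mostly with a low value. They report only what shows in the picture. A call takes as long as a camera call. They do not tell look-alikes from the thing itself.
- vision.find_in(camera, label): "location" ([x, y, z] in mm, in world coordinates, good to about 4 mm: the middle of the surface that is visible of it).
- vision.silhouettes(camera, label): "pixels" (420x560 bool, what is visible of it).
The state is a dict: "time_s": time; "qpos": joint angles; "qvel": joint speeds; "effort": joint torques, N m; "ee_pos": TCP position; "ee_rot": TCP orientation; "force": force on the tool from outside, world axes, zero at the start; "torque": the same for the moment, N m; "gripper_width": finger opening in mm.
Only numpy, scipy, OpenCV 4.12 (cv2) and the standard library are available. Lean on these libraries where they do the work, as an engineer would, in place of code of your own. Each camera call takes 0.05 s, during which the arm holds its last target.

## Working session

There is one attempt and no reset: what is moved stays moved. The work goes in short steps, Python scripts to look and compute and a shell command to move; the robot and the scene stay as the last step left them, time stands still between calls to the robot, and variables do not carry over. Pictures are saved under pics/ and viewed, and the job is handed in when it is done.

```bash
mkdir -p pics; ls
python3 - <<'E'
from workcell import status, vision
import cv2
print(status.state())
for n in ("scene","top"):
    f=vision.grab_frame(n); cv2.imwrite(f"pics/{n}0.png",f["color"]); print(n,f["fov_y"],f["cx"],f["cy"],f["pose"].round(3).tolist() if hasattr(f["pose"],'round') else f["pose"])
E
```

```text
pics
{'time_s': 0.0, 'qpos': array([ 7.35651421e+01,  1.83505736e+01,  8.97089516e+01, -1.22691937e-03,
        7.20450632e+01, -1.14628100e+00]), 'qvel': array([-0.03414363, -0.02101702, -0.00887345,  0.03138555, -0.00283612,
        0.012316  ]), 'effort': array([-1.30983532e-03, -4.12462521e+01, -2.31973922e+01,  7.27866800e-02,
        4.56748833e-02, -1.23297837e-04]), 'ee_pos': array([151.56873531, 554.46840148, 403.91344056]), 'ee_rot': array([-1.79895409e+02, -9.26053040e-04,  1.64711802e+02]), 'force': array([-0.12361206, -0.80459654,  0.67345724]), 'torque': array([ 0.02108823,  0.02581699, -0.04162072]), 'gripper_width': 91.30841396864447}
scene 43.00783941768398 285.9621224789198 204.32923106624438 [[0.574, 0.551, -0.605, 1193.096], [0.819, -0.376, 0.434, -424.983], [0.012, -0.745, -0.667, 824.824], [0.0, 0.0, 0.0, 1.0]]
top 51.718670097907534 286.9082903718197 215.4858803949249 [[0.028, -0.998, 0.065, 469.995], [-1.0, -0.028, -0.001, 69.833], [0.003, -0.064, -0.998, 1125.818], [0.0, 0.0, 0.0, 1.0]]
```

View pics/scene0.png

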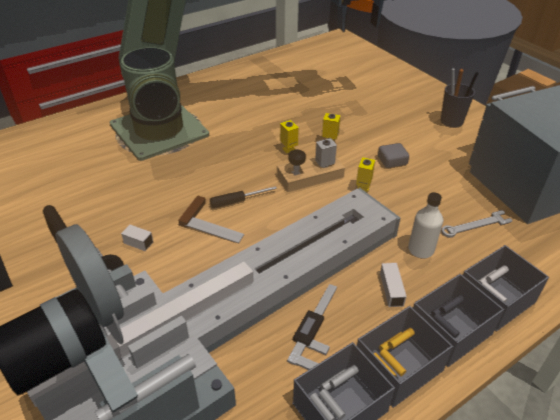

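View pics/top0.png

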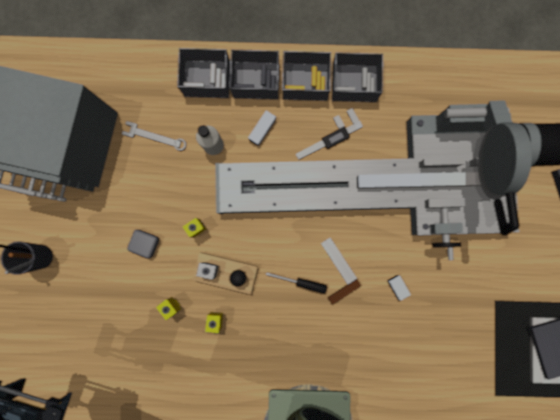

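The scene picture shows a grey block-headed stop on the stand at (326,152), with the black knob spare at (297,160). Three yellow look-alikes stand at (289,137), (331,126) and (366,172). In the top picture the stop is at (207,270), the knob at (237,278), the port at about (248,187) and the bar end at about (358,181). The grey one in the stand fits the description, so I'll confirm it in a crop and measure.

```bash
cat > h.py <<'E'
import numpy as np, cv2
from workcell import status, vision
def cloud(f):
    d=f["depth"]; h,w=d.shape; fl=h/2/np.tan(np.radians(f["fov_y"]/2))
    v,u=np.mgrid[0:h,0:w]
    P=np.stack([(u-f["cx"])/fl*d,(v-f["cy"])/fl*d,d],-1)
    M=np.array(f["pose"]); W=P@M[:3,:3].T+M[:3,3]; W[d==0]=np.nan
    return W
def px(f,p):
    h=f["depth"].shape[0]; fl=h/2/np.tan(np.radians(f["fov_y"]/2)); M=np.array(f["pose"])
    c=(np.asarray(p)-M[:3,3])@M[:3,:3]; return fl*c[0]/c[2]+f["cx"],fl*c[1]/c[2]+f["cy"]
def ray(f,u,v,z):
    h=f["depth"].shape[0]; fl=h/2/np.tan(np.radians(f["fov_y"]/2)); M=np.array(f["pose"])
    d=M[:3,:3]@np.array([(u-f["cx"])/fl,(v-f["cy"])/fl,1]); o=M[:3,3]; return o+d*(z-o[2])/d[2]
E
python3 - <<'E'
from h import *
import pickle
F={}
for n in ("scene","top"):
    f=vision.grab_frame(n); F[n]=f; W=cloud(f)
    print(n)
    for lab in ("stop","port","bar","bar_end","saw","stand","spare","slot_end"):
        for r in vision.find_in(n,lab)[:4]: print(lab,round(r["p"],2),np.round(r["location"],1))
    s=f["color"]
pickle.dump(F,open("F0.pkl","wb"))
a=cv2.resize(F["top"]["color"][225:345,140:300],None,fx=4.5,fy=4.5,interpolation=cv2.INTER_CUBIC)
cv2.imwrite("pics/crop_top.png",a)
a=cv2.resize(F["scene"]["color"][100:240,260:410],None,fx=4,fy=4,interpolation=cv2.INTER_CUBIC)
cv2.imwrite("pics/crop_scene.png",a)
a=cv2.resize(F["top"]["color"][145:225,205:425],None,fx=3.6,fy=3.6,interpolation=cv2.INTER_CUBIC)
cv2.imwrite("pics/crop_bed.png",a)
E
```

```text
scene
stop 0.83 [286.1 230.4  57. ]
stop 0.78 [411.3 247.2  68.1]
stop 0.74 [316.8 344.6  57.9]
stop 0.71 [510.5 283.4  64.4]
port 0.59 [ 685.5 -315.4   82. ]
bar 0.67 [ 642.8 -255.6   88.1]
bar 0.26 [370.9   6.2  19.8]
bar_end 0.87 [ 642.4 -254.9   88.8]
saw 0.8 [ 682.9 -313.7   80.7]
stand 0.97 [415.1 205.   31.5]
stand 0.24 [398.2 -74.4   5.6]
spare 0.69 [388.4 179.6  70.3]
spare 0.36 [414.7 249.3  67.9]
slot_end 0.71 [ 686.3 -316.5   82.2]
slot_end 0.33 [389.4 182.1  71.4]
top
stop 0.81 [309.2 347.7  80. ]
stop 0.74 [501.1 293.7  78.1]
stop 0.63 [400.1 255.5  85.4]
stop 0.53 [278.7 235.3  77.4]
port 0.56 [ 630.3 -292.9   57.5]
bar 0.84 [ 631.6 -246.2   93. ]
bar_end 0.68 [ 625.5 -237.1   93.9]
saw 0.9 [ 630.4 -293.8   59.9]
saw 0.45 [371.5  10.5  19.7]
stand 0.87 [395.6 217.3  31. ]
spare 0.74 [713.9 254.8  99.6]
spare 0.67 [384.9 181.7  77.8]
slot_end 0.6 [ 630.1 -291.9   59.9]
```

View pics/crop_top.png

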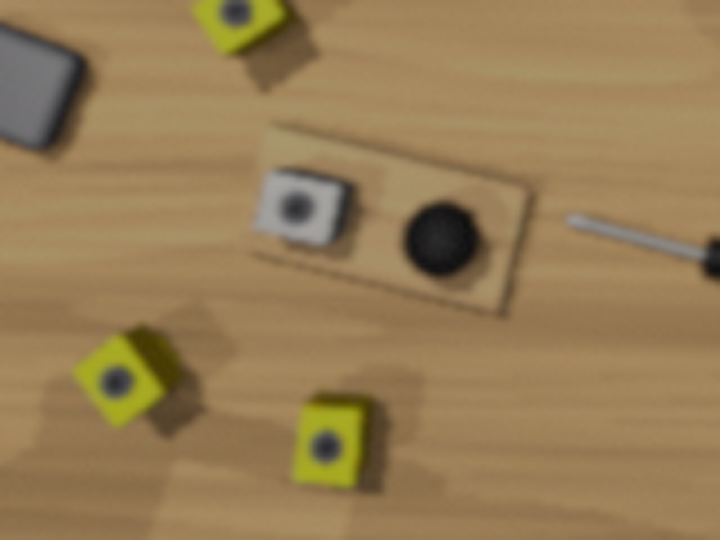

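View pics/crop_scene.png

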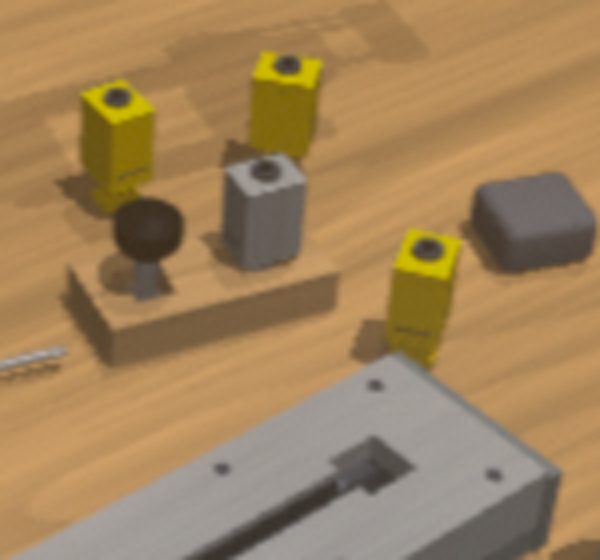

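View pics/crop_bed.png

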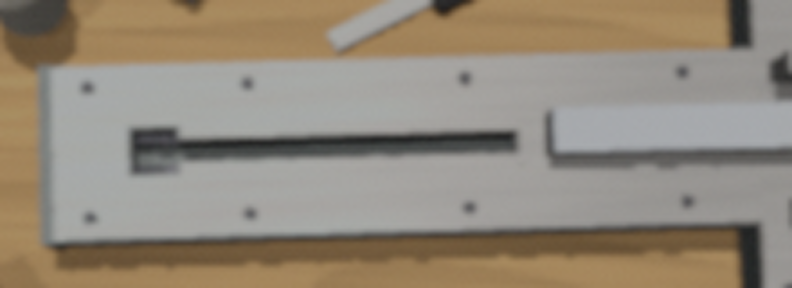

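The crops confirm it: only the block head in the stand, at top crop (300,207), is grey. The other three are yellow and stand on the bench. Next I measure the geometry.

Run:
```python
from h import *
import pickle
F=pickle.load(open("F0.pkl","rb"))
for n in F:
    f=F[n]; W=cloud(f); z=W[...,2]
    print("==",n)
    # bed
    m=(z>52)&(z<68)&(W[...,0]>480)&(W[...,0]<760)&(W[...,1]>-140)&(W[...,1]<320)
    nl,lab,st,_=cv2.connectedComponentsWithStats(m.astype(np.uint8))
    k=1+np.argmax(st[1:,4]); p=W[lab==k]
    print("bed n",len(p),"z",np.median(p[:,2]), np.nanpercentile(p,[1,99],axis=0).round(1))
    # plane
    A=np.c_[p[:,:2],np.ones(len(p))]; print("plane",np.linalg.lstsq(A,p[:,2],rcond=None)[0])
    # side edges: per y bin min/max x
    lo=[];hi=[]
    for y in range(-100,220,10):
        q=p[abs(p[:,1]-y)<5]
        if len(q)>10: lo.append((y,q[:,0].min())); hi.append((y,q[:,0].max()))
    lo=np.array(lo);hi=np.array(hi)
    for e in (lo,hi):
        c=np.polyfit(e[:,0],e[:,1],1); r=e[:,1]-np.polyval(c,e[:,0]); g=abs(r)<4; c=np.polyfit(e[g,0],e[g,1],1)
        print("edge x=%.4f y+%.1f yaw %.2f"%(c[0],c[1],np.degrees(np.arctan(-c[0]))), "at y0")
    # end
    for x in (560,580,600,640,660): 
        q=p[abs(p[:,0]-x)<4]; print("end y max",x,q[:,1].max().round(1) if len(q) else None)
    # bench
    q=W[(abs(W[...,0]-350)<30)&(abs(W[...,1]-100)<40)]; print("bench z",np.nanmedian(q[:,2]))
    # stop head top
    m=(z>80)&(z<97)&(abs(W[...,0]-405)<40)&(abs(W[...,1]-252)<35)
    q=W[m]; r=cv2.minAreaRect(q[:,:2].astype(np.float32)); print("stop top",len(q),np.median(q,axis=0).round(1),q.min(0).round(1),q.max(0).round(1),r)
    m=(z>22)&(z<38)&(abs(W[...,0]-400)<75)&(abs(W[...,1]-215)<105)
    q=W[m]; r=cv2.minAreaRect(q[:,:2].astype(np.float32)); print("stand top",len(q),np.median(q,axis=0).round(1),r)
    m=(z>83)&(z<100)&(W[...,0]>560)&(W[...,0]<690)&(W[...,1]>-170)&(W[...,1]<60)
    q=W[m]; r=cv2.minAreaRect(q[:,:2].astype(np.float32)); print("bar top",len(q),np.median(q,axis=0).round(1),r,q[:,1].max())
    m=(z>60)&(z<95)&(abs(W[...,0]-390)<30)&(abs(W[...,1]-180)<25)
    q=W[m]; print("knob",len(q),q.min(0).round(1),q.max(0).round(1))
```

```text
== scene
bed n 7713 z 60.43574849728725 [[ 551.3 -135.6   53. ]
 [ 682.3  242.7   64. ]]
plane [-5.91740018e-03 -1.73869585e-03  6.39315569e+01]
edge x=-0.0529 y+556.2 yaw 3.03 at y0
edge x=-0.0539 y+678.6 yaw 3.09 at y0
end y max 560 244.6
end y max 580 244.5
end y max 600 246.6
end y max 640 249.2
end y max 660 250.3
bench z 0.6142503037967799
stop top 193 [406.9 252.   89.3] [384.4 234.8  80.1] [420.8 278.1  96.8] ((402.856689453125, 256.2801513671875), (41.1003532409668, 35.10016632080078), 84.31559753417969)
stand top 948 [406.2 206.1  30.2] ((393.3543701171875, 219.16268920898438), (153.56387329101562, 78.33910369873047), 76.2029800415039)
bar top 573 [ 630.8 -136.4   90.3] ((627.4503784179688, -135.98666381835938), (33.861759185791016, 69.37548828125), 3.17643666267395) -100.8854294847954
knob 230 [369.  159.7  60.3] [407.3 200.3  86.2]
== top
bed n 6685 z 61.42732773795092 [[ 549.6 -135.3   55.5]
 [ 678.   245.4   66. ]]
plane [-1.19093108e-04 -1.16794100e-03  6.14730893e+01]
edge x=-0.0554 y+557.4 yaw 3.17 at y0
edge x=-0.0559 y+676.7 yaw 3.20 at y0
end y max 560 244.4
end y max 580 247.4
end y max 600 248.6
end y max 640 250.1
end y max 660 250.5
bench z 1.6328024325082424
stop top 234 [400.2 257.6  90.8] [383.  236.4  81.3] [418.1 280.5  97. ] ((400.1011657714844, 258.46990966796875), (40.355255126953125, 31.963027954101562), 79.53218078613281)
stand top 1155 [395.  219.3  31.7] ((392.1737976074219, 221.86390686035156), (150.228271484375, 70.3955307006836), 77.7184066772461)
bar top 378 [ 627.3 -134.    91.5] ((627.6510009765625, -134.73175048828125), (31.190698623657227, 71.47496795654297), 1.9497030973434448) -98.93045997046944
knob 242 [364.8 164.5  60. ] [404.9 203.3  88.2]
```

```bash
python3 - <<'E'
from h import *
import pickle
F=pickle.load(open("F0.pkl","rb"))
f=F["top"]
# port / slot dark mask in top
c=f["color"].astype(int); g=cv2.cvtColor(f["color"],cv2.COLOR_BGR2GRAY)
u0,v0=205,145
for name,(a,b) in {"port L":(131,150.5),"port R":(178,150.5),"port T":(155,128),"port B":(155,173),"slot end":(517,141),"slotT@300":(300,135),"bed UL":(40,66),"bed LL":(48,243),"bar UL":(548,108),"bar LL":(550,152)}.items():
    z=90 if "bar" in name else 60
    print(name,ray(f,u0+(a+.5)/3.6-.5,v0+(b+.5)/3.6-.5,z).round(1))
# scene: crop offset 260,100 scale4 ; port corners
s=F["scene"]
for name,(a,b) in {"port left":(330,463),"port top":(374,437),"port right":(413,466),"port bottom":(372,494)}.items():
    print(name,ray(s,260+(a+.5)/4-.5,100+(b+.5)/4-.5,60).round(1))
# stop top corners
for n,(ox,oy,k),pts in (("top",(140,225,4.5),[(265,170),(344,180),(327,243),(256,231)]),("scene",(260,100,4),[(224,165),(283,153),(304,185),(240,196)])):
    q=np.array([ray(F[n],ox+(a+.5)/k-.5,oy+(b+.5)/k-.5,89) for a,b in pts])
    d=np.roll(q,-1,0)-q
    print(n,q.round(1).tolist(),q.mean(0).round(1),np.hypot(d[:,0],d[:,1]).round(1),np.degrees(np.arctan2(d[:,1],d[:,0])).round(1))
E
cat > /tmp/a.py <<'E'
import sys;sys.path.insert(0,'.')
from h import *
import pickle
F=pickle.load(open("F0.pkl","rb"))
a=cv2.resize(F["top"]["color"][255:285,190:230],None,fx=16,fy=16,interpolation=cv2.INTER_CUBIC); cv2.imwrite("pics/st.png",a)
E
python3 /tmp/a.py
```

```text
port L [607.7 183.9  60. ]
port R [608.6 151.6  60. ]
port T [623.8 167.9  60. ]
port B [592.7 166.9  60. ]
slot end [621.8 -81.4  60. ]
slotT@300 [621.8  68.1  60. ]
bed UL [664.6 248.7  60. ]
bed LL [542.4 238.5  60. ]
bar UL [640.4 -97.5  90. ]
bar LL [610.8 -99.3  90. ]
port left [594.3 150.9  60. ]
port top [591.8 183.3  60. ]
port right [620.8 185.5  60. ]
port bottom [624.9 153.8  60. ]
top [[419.3, 275.6, 89.0], [415.2, 233.7, 89.0], [381.9, 241.4, 89.0], [387.2, 279.0, 89.0]] [400.9 257.4  89. ] [42.1 34.2 38.  32.3] [-95.6 167.   82.1  -6.1]
scene [[379.3, 243.3, 89.0], [389.3, 280.4, 89.0], [422.0, 270.1, 89.0], [409.6, 232.0, 89.0]] [400.  256.5  89. ] [38.4 34.3 40.1 32.3] [  74.9  -17.4 -108.1  159.5]
```

View pics/st.png

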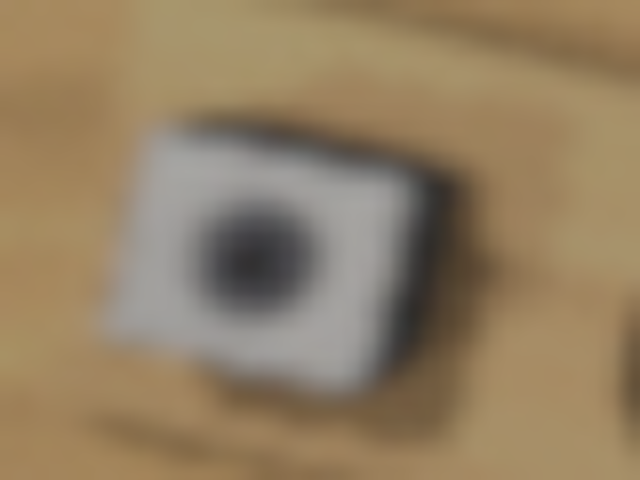

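Measured so far:
- **Stop:** centre (400.5, 257.5), yaw about -12°. This agrees with the stand's pocket.
- **Port:** (608, 168) from both cameras.
- **Bed:** yaw 3.15°.
- **Bar end:** about y -98 to -100.

First I turn the tool to yaw 78 in place.

```bash
cat >> h.py <<'E'
from scipy.spatial.transform import Rotation as Ro
def go(p,yaw):
    s=status.state(); R=Ro.from_euler('xyz',s["ee_rot"],degrees=True); T=Ro.from_euler('xyz',[180,0,yaw],degrees=True)
    d=R.inv().apply(np.asarray(p)-s["ee_pos"])/1000
    print("t %.2f pos %s rot %s w %.1f F %s T %s"%(s["time_s"],s["ee_pos"].round(1),s["ee_rot"].round(2),s["gripper_width"],np.round(s["force"],1),np.round(s["torque"],2)))
    print("shift(tool,m)",d.round(4),"turn",(R.inv()*T).as_rotvec().round(4), "| shift in target axes",T.inv().apply(np.asarray(p)-s["ee_pos"]).round(1))
E
python3 -m jog '[[0.09,0,0,0,0,0,0.17],[0.09,0,0,0,0,0,0.17],[0.09,0,0,0,0,0,0.17],[0.09,0,0,0,0,0,0.17],[0.09,0,0,0,0,0,0.17],[0.09,0,0,0,0,0,0.17],[0.09,0,0,0,0,0,0.17],[0.09,0,0,0,0,0,0.17],[0.09,0,0,0,0,0,0.153],[0.09,0,0,0,0,0,0]]' 20
python3 -c "
from h import *
go([400.5,257.5,310],78)"
```

```text
time_s: 2.25
ee_pos: [151.6, 554.7, 404.8]
ee_rot: [180.0, -0.0, 78.1]
force: [0.6, -0.2, 0.3]
gripper_width: 89.9
t 2.25 pos [151.6 554.7 404.8] rot [ 1.800e+02 -1.000e-02  7.813e+01] w 89.9 F [ 0.6 -0.2  0.3] T [-0.04  0.04  0.03]
shift(tool,m) [-0.2396  0.3047  0.0948] turn [ 0.     -0.0001  0.0023] | shift in target axes [-238.9  305.3   94.8]
```

```bash
python3 -m jog '[[0.09,-0.034,0.0435,0.0135,0,0,0.002],[0.09,-0.034,0.0435,0.0135,0,0,0],[0.09,-0.034,0.0435,0.0135,0,0,0],[0.09,-0.034,0.0435,0.0135,0,0,0],[0.09,-0.034,0.0435,0.0135,0,0,0],[0.09,-0.034,0.0435,0.0135,0,0,0],[0.09,-0.034,0.0435,0.0135,0,0,0],[0.09,0,0,0,0,0,0]]'
python3 - <<'E'
from h import *
go([400.5,257.5,245],78)
f=vision.grab_frame("scene"); cv2.imwrite("pics/hov.png",cv2.resize(f["color"][40:260,200:450],None,fx=3,fy=2.7))
f=vision.grab_frame("top"); cv2.imwrite("pics/hovt.png",cv2.resize(f["color"][200:340,120:320],None,fx=4,fy=4))
E
```

```text
time_s: 3.25
ee_pos: [401.1, 255.8, 309.5]
ee_rot: [-179.9, 0.1, 77.7]
force: [0.3, 0.6, -0.5]
gripper_width: 90.0
t 3.25 pos [401.1 255.8 309.5] rot [-1.7995e+02  8.0000e-02  7.7730e+01] w 90.0 F [ 0.3  0.6 -0.5] T [-0.1   0.09 -0.02]
shift(tool,m) [ 0.0016 -0.0009  0.0645] turn [-0.0009  0.0015 -0.0046] | shift in target axes [ 1.6 -1.  64.5]
```

View pics/hov.png

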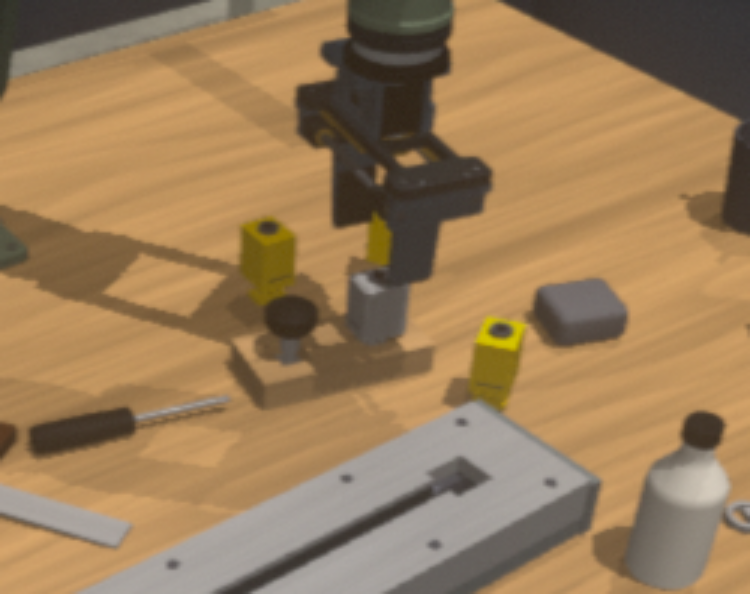

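The jaws straddle the grey head. I descend and close.

```bash
python3 -m jog '[[0.09,0.001,-0.001,0.02,0,0.0015,-0.004],[0.09,0,0,0.03,0,0,0],[0.09,0,0,0.024,0,0,0],[0.09,0,0,0,0,0,0]]'; python3 -m jog '[[0.03,0,0,0,0,0,0],[0.03,0,0,0,0,0,0],[0.03,0,0,0,0,0,0],[0.03,0,0,0,0,0,0],[0.03,0,0,0,0,0,0],[0.03,0,0,0,0,0,0]]' 20;  python3 -c "
from h import *
go([400.5,257.5,235],78)"
```

```text
time_s: 3.85
ee_pos: [397.6, 260.5, 235.4]
ee_rot: [-179.9, 0.0, 78.3]
force: [0.2, -0.2, 1.6]
gripper_width: 90.6
time_s: 4.6
ee_pos: [399.0, 259.5, 236.3]
ee_rot: [180.0, -0.1, 78.2]
force: [0.9, -0.9, 0.1]
gripper_width: 32.7
t 4.60 pos [399.  259.5 236.3] rot [ 1.7997e+02 -1.0000e-01  7.8150e+01] w 32.7 F [ 0.9 -0.9  0.1] T [-0.2  -0.23 -0.  ]
shift(tool,m) [-0.0016  0.0019  0.0013] turn [ 0.0006 -0.0018  0.0026] | shift in target axes [-1.6  1.9  1.3]
```

```bash
python3 -m jog '[[0.03,0,0,-0.01,0,0,0],[0.03,0,0,-0.03,0,0,0],[0.03,0,0,-0.05,0,0,0],[0.03,0,0,-0.02,0,0,0],[0.03,0,0,0,0,0,0],[0.03,0,0,0,0,0,0]]' 25;  python3 -c "
from h import *
go([608,168,336],93.15)
s=status.state();print(s['ee_pos']);s=status.state();print(s['ee_pos'])"
```

```text
time_s: 5.35
ee_pos: [398.2, 259.0, 345.0]
ee_rot: [-179.9, 0.0, 78.1]
force: [-0.2, -0.7, -4.9]
gripper_width: 31.9
t 5.35 pos [398.2 259.  345. ] rot [-1.7987e+02  3.0000e-02  7.8140e+01] w 31.9 F [-0.2 -0.7 -4.9] T [-0.08  0.05  0.  ]
shift(tool,m) [-0.0459  0.2241  0.0085] turn [-2.40e-03  2.00e-04 -2.62e-01] | shift in target axes [-102.3  204.5    9. ]
[398.15005079 258.95285239 344.99468402]
[398.15005079 258.95285239 344.99468402]
```

```bash
python3 -m jog '[[0.03,0,0,0,0,0,-0.131],[0.03,0,0,0,0,0,-0.131],[0.03,-0.02,0.04,0,0,0,0],[0.03,-0.026,0.052,0,0,0,0],[0.03,-0.026,0.052,0,0,0,0],[0.03,-0.02,0.04,0,0,0,0],[0.03,-0.01,0.02,0,0,0,0],[0.03,0,0,0,0,0,0],[0.03,0,0,0,0,0,0],[0.03,0,0,0,0,0,0]]' 25;  python3 - <<'E'
from h import *
go([608,168,336],93.15)
import pickle
F={n:vision.grab_frame(n) for n in("scene","top")}
pickle.dump(F,open("F1.pkl","wb"))
cv2.imwrite("pics/p1.png",cv2.resize(F["scene"]["color"][120:270,270:430],None,fx=4.5,fy=4,interpolation=cv2.INTER_CUBIC))
cv2.imwrite("pics/p1t.png",cv2.resize(F["top"]["color"][130:240,170:330],None,fx=5,fy=5,interpolation=cv2.INTER_CUBIC))
E
```

```text
time_s: 6.6
ee_pos: [607.2, 169.2, 345.7]
ee_rot: [-179.9, -0.1, 93.2]
force: [-0.0, 0.0, -4.9]
gripper_width: 31.8
t 6.60 pos [607.2 169.2 345.7] rot [-1.7993e+02 -8.0000e-02  9.3200e+01] w 31.8 F [-0.   0.  -4.9] T [-0.06  0.03  0.03]
shift(tool,m) [-0.0013  0.0008  0.0097] turn [-0.0012 -0.0014  0.0009] | shift in target axes [-1.3  0.8  9.7]
```

View pics/p1.png

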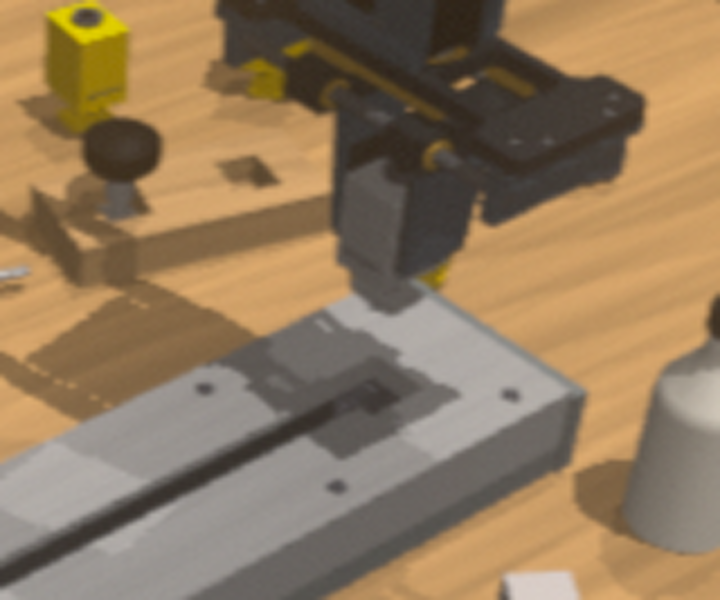

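View pics/p1t.png

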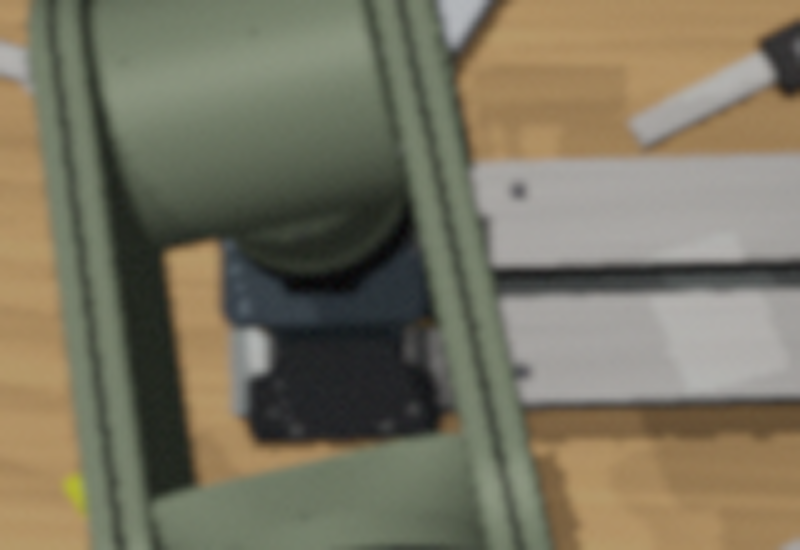

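The scene crop shows the stop held upright, with the foot at (385,290), the port below at (385,395) and the empty pocket at (250,170). I overlay the expected head and foot corners as a check.

```bash
cat > ov.py <<'E'
from h import *
def box(f,img,o,yaw,lx,ly,z0,z1,col,ox,oy,kx,ky):
    R=Ro.from_euler('z',yaw,degrees=True)
    for z in (z0,z1):
        P=[np.array(o)+R.apply([a*lx/2,b*ly/2,z]) for a,b in((-1,-1),(1,-1),(1,1),(-1,1))]
        q=np.array([px(f,p) for p in P]); q=np.c_[(q[:,0]-ox+.5)*kx-.5,(q[:,1]-oy+.5)*ky-.5]
        cv2.polylines(img,[q.round().astype(int)],True,col,1)
E
python3 - <<'E'
from ov import *
import pickle
F=pickle.load(open("F1.pkl","rb")); f=F["scene"]
img=cv2.resize(f["color"][120:270,270:430],None,fx=4.5,fy=4,interpolation=cv2.INTER_CUBIC)
o=[607.2,169.2,345.7-226.3]
a=(270,120,4.5,4)
box(f,img,o,3.2,32,40,23,79,(0,0,255),*a); box(f,img,o,3.2,27,20,0,8,(255,0,0),*a)
box(f,img,[608,168,60],3.15,33,34,0,0,(0,255,0),*a)
cv2.imwrite("pics/p2.png",img)
E
```

```text
(no output)
```

View pics/p2.png

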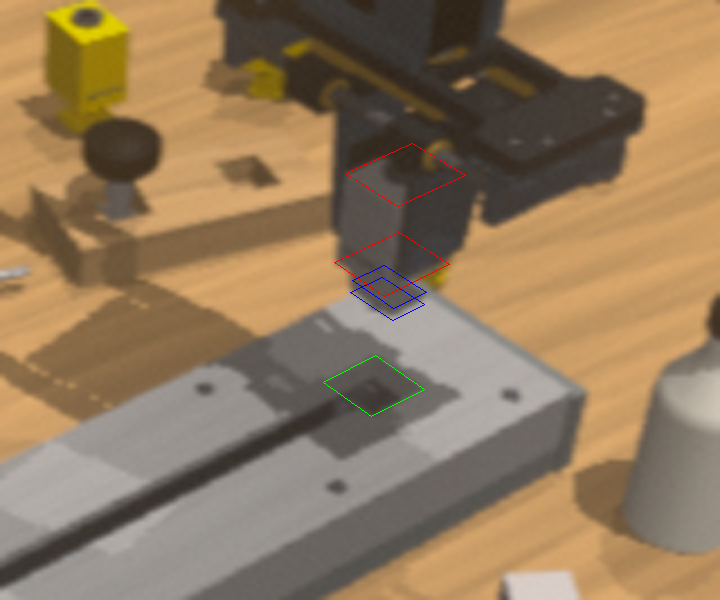

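Run:
```python
from ov import *
import pickle
F=pickle.load(open("F1.pkl","rb")); f=F["scene"]
ims=[]
for k in (0,1):
    img=cv2.resize(f["color"][150:210,335:380],None,fx=8.5,fy=8.5,interpolation=cv2.INTER_CUBIC)
    img=cv2.convertScaleAbs(img,alpha=1.6,beta=10)
    o=[607.2,169.2,345.7-226.3]; a=(335,150,8.5,8.5)
    if k: box(f,img,o,3.2,32,40,23,79,(0,0,255),*a); box(f,img,o,3.2,27,20,0,8,(255,0,0),*a)
    ims.append(img)
cv2.imwrite("pics/p3.png",np.hstack(ims))
W=cloud(f)
m=(W[...,2]>125)&(W[...,2]<200)&(abs(W[...,0]-608)<70)&(abs(W[...,1]-168)<60)
for (u,v) in [(352,170),(352,180),(356,175),(354,190),(358,190),(362,180),(355,194),(358,193)]: print(u,v,W[v,u].round(1))
```

```text
352 170 [610.8 147.5 193.5]
352 180 [612.8 148.8 169.6]
356 175 [622.2 148.5 188.3]
354 190 [621.9 148.5 150.5]
358 190 [621.5 160.  144.7]
362 180 [631.6 156.9 178.5]
355 194 [611.9 162.8 126.1]
358 193 [613.3 169.5 126.6]
```

View pics/p3.png

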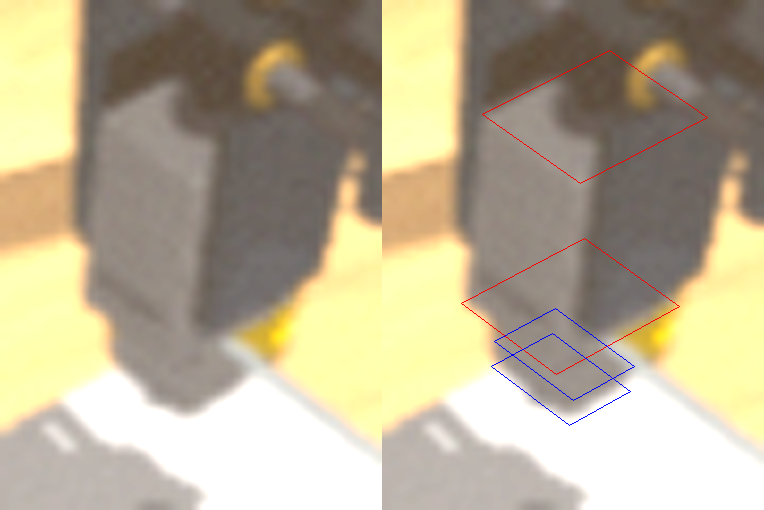

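The overlay agrees to about 1 mm sideways. The foot tip looks slightly higher only because its edges are rounded. I lower it.

```bash
python3 -m jog '[[0.03,-0.001,0.0005,0.02,0,0,0],[0.03,0,0,0.02,0,0,0],[0.03,0,0,0.01,0,0,0],[0.03,0,0,0,0,0,0],[0.03,0,0,0,0,0,0]]' 25;  python3 - <<'E'
from h import *
go([608,168,336],93.15)
f=vision.grab_frame("scene")
a=cv2.resize(f["color"][170:250,310:400],None,fx=7,fy=7,interpolation=cv2.INTER_CUBIC)
cv2.imwrite("pics/p4.png",cv2.convertScaleAbs(a,alpha=1.6,beta=10))
E
```

```text
time_s: 7.32
ee_pos: [608.9, 168.0, 297.1]
ee_rot: [179.9, -0.1, 93.2]
force: [0.4, 0.5, -5.1]
gripper_width: 31.6
t 7.33 pos [608.9 168.  297.1] rot [ 1.7987e+02 -1.1000e-01  9.3160e+01] w 31.6 F [ 0.4  0.5 -5.1] T [-0.06 -0.02  0.02]
shift(tool,m) [ 0.0001 -0.0008 -0.0389] turn [ 0.0022 -0.0019  0.0002] | shift in target axes [  0.1  -0.9 -38.9]
```

View pics/p4.png

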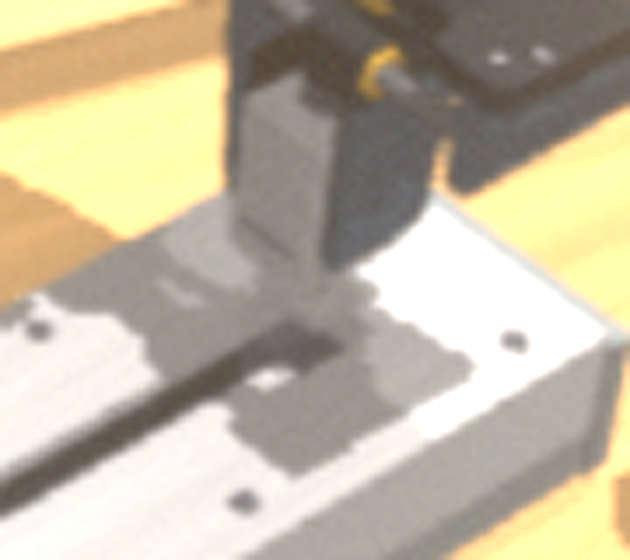

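```bash
python3 -m jog '[[0.03,0,-0.0005,0.006,0,0,0],[0.03,0,0,0.006,0,0,0],[0.03,0,0,0.003,0,0,0],[0.03,0,0,0,0,0,0]]' 25; python3 -m jog '[[0.03,0,0,0.004,0,0,0],[0.03,0,0,0.003,0,0,0],[0.03,0,0,0,0,0,0]]'
```

```text
time_s: 7.88
ee_pos: [608.1, 167.8, 280.7]
ee_rot: [-180.0, -0.1, 93.1]
force: [0.2, -0.1, -5.0]
gripper_width: 32.1
time_s: 8.25
ee_pos: [608.1, 167.8, 273.8]
ee_rot: [-180.0, -0.1, 93.2]
force: [-0.8, -0.0, -4.6]
gripper_width: 31.9
```

The foot is about 12 mm inside the opening with no side force. I step down to the tracks.

```bash
python3 -m jog '[[0.03,0,0,0.0015,0,0,0],[0.03,0,0,0.001,0,0,0],[0.03,0,0,0,0,0,0]]'; python3 -m jog '[[0.03,0,0,0.001,0,0,0],[0.03,0,0,0,0,0,0]]';python3 -m jog '[[0.03,0,0,0.001,0,0,0],[0.03,0,0,0,0,0,0]]'
```

```text
time_s: 8.62
ee_pos: [608.1, 167.8, 271.6]
ee_rot: [180.0, -0.1, 93.2]
force: [0.4, -0.1, -4.5]
gripper_width: 31.9
time_s: 8.88
ee_pos: [608.1, 167.8, 270.6]
ee_rot: [180.0, -0.1, 93.2]
force: [0.6, 1.1, -4.6]
gripper_width: 32.1
time_s: 9.12
ee_pos: [608.2, 167.8, 269.7]
ee_rot: [180.0, -0.1, 93.2]
force: [-0.5, 0.1, -4.2]
gripper_width: 32.0
```

```bash
python3 -m jog '[[0.03,0,0,0.001,0,0,0],[0.03,0,0,0,0,0,0]]';python3 -m jog '[[0.03,0,0,0.0005,0,0,0],[0.03,0,0,0,0,0,0]]';python3 -m jog '[[0.03,0,0,0.0005,0,0,0],[0.03,0,0,0,0,0,0]]'
```

```text
time_s: 9.38
ee_pos: [608.3, 167.9, 269.6]
ee_rot: [179.9, -0.1, 93.2]
force: [-1.7, -0.7, 2.9]
gripper_width: 31.5
time_s: 9.62
ee_pos: [608.4, 167.9, 269.6]
ee_rot: [179.9, -0.1, 93.2]
force: [-1.2, -0.9, 5.7]
gripper_width: 31.5
time_s: 9.88
ee_pos: [608.4, 167.9, 269.6]
ee_rot: [179.8, -0.1, 93.2]
force: [-1.7, -0.6, 8.0]
gripper_width: 31.8
```

The foot rests on the tracks: contact at TCP z 269.6 with stiffness about 6 N/mm. I ease the preload, soften the grip and drag towards the saw (tool -x).

```bash
python3 -m jog '[[0.03,0,0,-0.001,0,0,0],[0.03,0,0,0,0,0,0],[0.03,-0.003,0,0,0,0,0],[0.03,-0.004,0,0,0,0,0]]' 15; python3 -m jog '[[0.03,-0.004,0,0,0,0,0],[0.03,-0.004,0,0,0,0,0],[0.03,-0.004,0,0,0,0,0],[0.03,-0.004,0,0,0,0,0]]'
```

```text
time_s: 10.38
ee_pos: [609.1, 161.3, 269.7]
ee_rot: [179.8, -0.2, 93.1]
force: [-0.1, 1.5, 5.2]
gripper_width: 31.7
time_s: 10.88
ee_pos: [610.0, 145.2, 269.7]
ee_rot: [179.8, -0.2, 93.1]
force: [0.9, 2.3, 5.5]
gripper_width: 32.0
```

```bash
python3 -m jog '[[0.03,-0.005,0,0,0,0,0],[0.03,-0.005,0,0,0,0,0],[0.03,-0.005,0,0,0,0,0],[0.03,-0.005,0,0,0,0,0]]'; python3 -m jog '[[0.03,-0.005,0,0,0,0,0],[0.03,-0.005,0,0,0,0,0],[0.03,-0.005,0,0,0,0,0]]';python3 -m jog '[[0.03,-0.002,0,0,0,0,0],[0.03,-0.002,0,0,0,0,0],[0.03,-0.002,0,0,0,0,0],[0.03,-0.002,0,0,0,0,0]]'
```

```text
time_s: 11.38
ee_pos: [611.2, 125.2, 269.7]
ee_rot: [179.8, -0.2, 93.1]
force: [-0.1, 0.7, 5.9]
gripper_width: 32.2
time_s: 11.75
ee_pos: [612.0, 110.2, 269.7]
ee_rot: [179.8, -0.2, 93.1]
force: [0.1, 0.9, 6.9]
gripper_width: 31.7
time_s: 12.25
ee_pos: [612.4, 102.4, 269.6]
ee_rot: [179.8, -0.2, 93.1]
force: [-0.1, 2.4, 5.4]
gripper_width: 31.8
```

```bash
for i in 1 ; do python3 -m jog '[[0.03,-0.002,0,0,0,0,0],[0.03,-0.002,0,0,0,0,0],[0.03,-0.002,0,0,0,0,0]]'; done; python3 -m jog '[[0.03,-0.002,0,0,0,0,0],[0.03,-0.002,0,0,0,0,0],[0.03,-0.002,0,0,0,0,0]]'
```

```text
time_s: 12.62
ee_pos: [612.8, 96.4, 269.6]
ee_rot: [179.8, -0.2, 93.1]
force: [-0.6, 1.5, 5.3]
gripper_width: 32.1
time_s: 13.0
ee_pos: [613.1, 90.4, 269.6]
ee_rot: [179.8, -0.2, 93.1]
force: [0.2, 0.9, 5.8]
gripper_width: 32.1
```

```bash
python3 -m jog '[[0.03,-0.002,0,0,0,0,0],[0.03,-0.002,0,0,0,0,0],[0.03,-0.002,0,0,0,0,0]]'
```

```text
time_s: 13.38
ee_pos: [613.4, 84.4, 269.6]
ee_rot: [179.8, -0.2, 93.1]
force: [0.0, 1.3, 5.3]
gripper_width: 31.8
```

```bash
python3 -m jog '[[0.03,-0.002,0,0,0,0,0],[0.03,-0.002,0,0,0,0,0],[0.03,-0.002,0,0,0,0,0]]'
```

```text
time_s: 13.75
ee_pos: [613.7, 78.4, 269.6]
ee_rot: [179.8, -0.2, 93.1]
force: [0.5, 0.6, 6.0]
gripper_width: 32.1
```

I chain typed moves with a guard that halts at the first sign of a drop (z) or a side force.

```bash
cat > chk.py <<'E'
from workcell import status; import sys,numpy as np
s=status.state(); p=s["ee_pos"]; F=s["force"]; print(s["time_s"].__round__(2),p.round(1),F.round(1))
sys.exit(1 if p[2]<269.2 or F[2]<2.5 or np.hypot(F[0],F[1])>6 else 0)
E
C="python3 chk.py"
python3 -m jog '[[0.03,-0.002,0,0,0,0,0],[0.03,-0.002,0,0,0,0,0]]' >/dev/null && $C && python3 -m jog '[[0.03,-0.002,0,0,0,0,0],[0.03,-0.002,0,0,0,0,0]]'>/dev/null && $C && python3 -m jog '[[0.03,-0.002,0,0,0,0,0],[0.03,-0.002,0,0,0,0,0]]'>/dev/null && $C && python3 -m jog '[[0.03,-0.002,0,0,0,0,0],[0.03,-0.002,0,0,0,0,0]]'>/dev/null && $C && python3 -m jog '[[0.03,-0.002,0,0,0,0,0],[0.03,-0.002,0,0,0,0,0]]'>/dev/null && $C && python3 -m jog '[[0.03,-0.002,0,0,0,0,0],[0.03,-0.002,0,0,0,0,0]]'>/dev/null && $C
```

```text
14.0 [614.   74.4 269.6] [-0.5  1.8  6.2]
14.25 [614.2  70.4 269.6] [-0.2  1.7  6.3]
14.5 [614.4  66.4 269.6] [-1.4  2.   6. ]
14.75 [614.7  62.4 269.6] [-0.3  1.4  6.6]
15.0 [614.9  58.4 269.6] [0.6 2.  6.8]
15.25 [615.1  54.4 269.6] [-0.4  2.1  5.6]
```

```bash
C="python3 chk.py"
python3 -m jog '[[0.03,-0.002,0,0,0,0,0],[0.03,-0.002,0,0,0,0,0]]' >/dev/null && $C && python3 -m jog '[[0.03,-0.002,0,0,0,0,0],[0.03,-0.002,0,0,0,0,0]]'>/dev/null && $C && python3 -m jog '[[0.03,-0.002,0,0,0,0,0],[0.03,-0.002,0,0,0,0,0]]'>/dev/null && $C && python3 -m jog '[[0.03,-0.002,0,0,0,0,0],[0.03,-0.002,0,0,0,0,0]]'>/dev/null && $C && python3 -m jog '[[0.03,-0.002,0,0,0,0,0],[0.03,-0.002,0,0,0,0,0]]'>/dev/null && $C && python3 -m jog '[[0.03,-0.002,0,0,0,0,0],[0.03,-0.002,0,0,0,0,0]]'>/dev/null && $C && python3 -m jog '[[0.03,-0.002,0,0,0,0,0],[0.03,-0.002,0,0,0,0,0]]'>/dev/null && $C && python3 -m jog '[[0.03,-0.002,0,0,0,0,0],[0.03,-0.002,0,0,0,0,0]]'>/dev/null && $C && python3 -m jog '[[0.03,-0.002,0,0,0,0,0],[0.03,-0.002,0,0,0,0,0]]'>/dev/null && $C
```

```text
15.5 [615.3  50.4 269.6] [0.1 1.6 6.1]
15.75 [615.5  46.4 269.6] [-0.2  3.3  6.5]
16.0 [615.8  42.4 269.6] [0.7 1.5 6.2]
16.25 [616.   38.4 269.6] [-0.3  1.2  5.9]
16.5 [616.2  34.5 269.6] [-0.2  1.8  5.8]
16.75 [616.4  30.4 269.5] [0.6 1.9 4.7]
17.0 [616.1  25.8 268.4] [-0.  -0.8 -2.6]
```

It dropped at y≈25.8, with z down to 268.4 and the vertical load gone. I lower it into the notch.

```bash
python3 -m jog '[[0.03,0,0,0.001,0,0,0],[0.03,0,0,0.001,0,0,0]]'; python3 -m jog '[[0.03,0,0,0.001,0,0,0],[0.03,0,0,0.001,0,0,0]]'
```

```text
time_s: 17.25
ee_pos: [615.5, 25.5, 264.9]
ee_rot: [-179.8, -0.0, 93.2]
force: [0.1, -3.2, -4.0]
gripper_width: 31.7
time_s: 17.5
ee_pos: [615.7, 25.9, 263.9]
ee_rot: [-179.9, -0.1, 93.2]
force: [-0.7, -3.8, -0.7]
gripper_width: 31.9
```

```bash
python3 -m jog '[[0.03,0,0,0.0007,0,0,0],[0.03,0,0,0.0005,0,0,0],[0.03,0,0,0,0,0,0]]'; python3 -m jog '[[0.03,0,0,0.0005,0,0,0],[0.03,0,0,0,0,0,0]]'
```

```text
time_s: 17.88
ee_pos: [616.0, 25.9, 263.9]
ee_rot: [179.9, -0.1, 93.2]
force: [-1.6, -4.9, 2.0]
gripper_width: 31.6
time_s: 18.12
ee_pos: [616.1, 25.9, 263.8]
ee_rot: [179.9, -0.1, 93.2]
force: [-2.0, -4.0, 4.9]
gripper_width: 31.6
```

The stop has come down 5.8 mm onto firm contact, so I release, rise and look.

```bash
python3 -m jog '[[0.05,0,0,0,0,0,0],[0.07,0,0,0,0,0,0],[0.09,0,0,0,0,0,0],[0.09,0,0,0,0,0,0]]'; python3 -m jog '[[0.09,0,0,-0.03,0,0,0],[0.09,0,0,-0.05,0,0,0],[0.09,-0.055,0,0,0,0,0],[0.09,-0.06,0,0,0,0,0],[0.09,-0.05,0,0,0,0,0],[0.09,0,0,0,0,0,0]]'
python3 - <<'E'
from ov import *
f=vision.grab_frame("scene"); W=cloud(f)
a=(200,150,4,4)
img=cv2.resize(f["color"][150:300,200:400],None,fx=4,fy=4,interpolation=cv2.INTER_CUBIC)
cv2.imwrite("pics/q1.png",img)
box(f,img,[616,25.5,37],3.15,32,40,23,79,(0,0,255),*a)
cv2.imwrite("pics/q2.png",img)
z=W[...,2]
m=(z>108)&(z<126)&(abs(W[...,0]-616)<25)&(abs(W[...,1]-25)<28); q=W[m]; print(len(q),np.median(q,0),q.min(0),q.max(0))
f=vision.grab_frame("top"); cv2.imwrite("pics/q3.png",cv2.resize(f["color"][120:240,220:420],None,fx=4,fy=4,interpolation=cv2.INTER_CUBIC))
go([616,26,0],93.15)
E
```

```text
time_s: 18.62
ee_pos: [616.0, 26.3, 262.6]
ee_rot: [180.0, -0.1, 93.2]
force: [0.3, 0.2, 0.7]
gripper_width: 69.1
time_s: 19.38
ee_pos: [625.0, -142.1, 342.2]
ee_rot: [180.0, -0.1, 92.9]
force: [0.5, 0.4, -0.4]
gripper_width: 90.0
318 [621.05577129  19.09459276 116.51696744] [600.50791512   1.25648577 108.10706403] [634.34356171  44.90893129 124.48843285]
t 19.48 pos [ 624.9 -139.   342.2] rot [ 1.800e+02 -1.400e-01  9.308e+01] w 89.8 F [ 0.3  1.  -0.2] T [-0.04  0.06  0.03]
shift(tool,m) [ 1.644e-01 -1.000e-04  3.426e-01] turn [ 0.0001 -0.0025 -0.0013] | shift in target axes [1.653e+02 1.000e-01 3.422e+02]
```

View pics/q2.png

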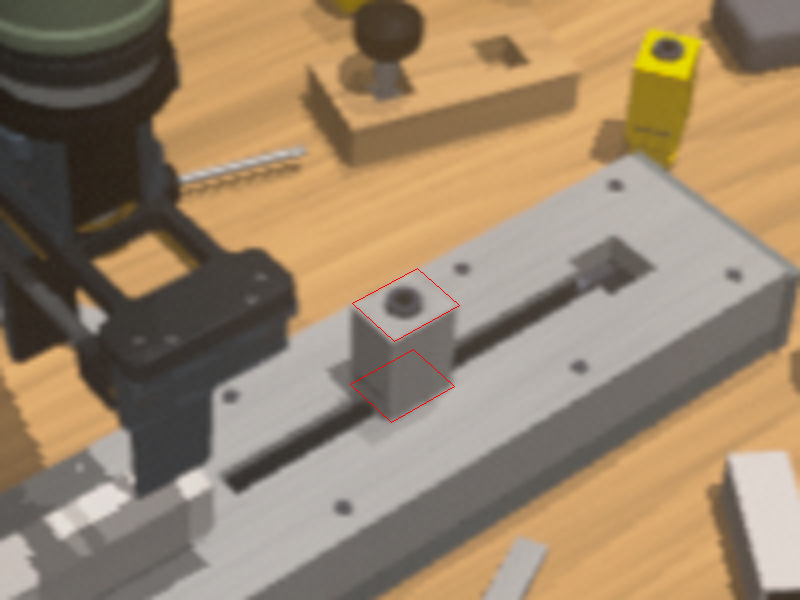

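View pics/q3.png

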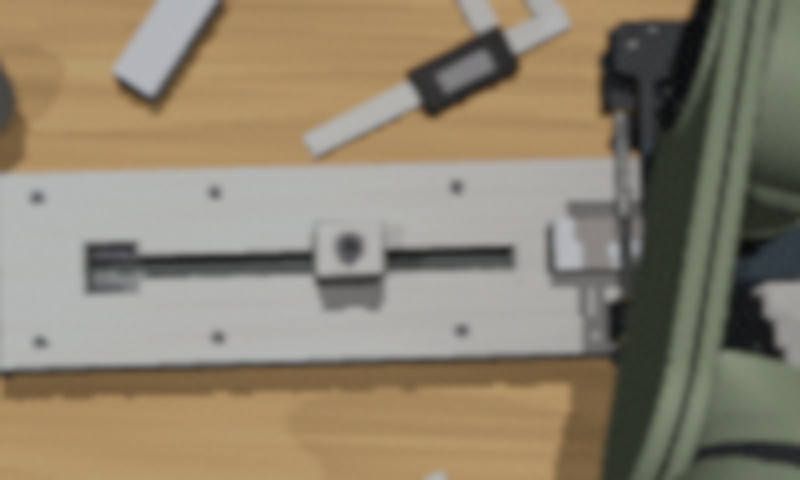

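The picture shows the stop upright with its head flat on the bed, the overlay's base matching at (395,400), and the top at z≈116.5. Next the bar: I measure its direction from the first picture.

Run:
```python
from h import *
import pickle
F=pickle.load(open("F0.pkl","rb"))
f=F["top"]; W=cloud(f); z=W[...,2]
m=((z>80)&(z<100)&(W[...,0]>590)&(W[...,0]<665)).astype(np.uint8)
g=cv2.cvtColor(f["color"],cv2.COLOR_BGR2GRAY).astype(float); g=cv2.GaussianBlur(g,(3,3),0)
up=[];lo=[]
for u in range(362,406):
    d=np.diff(g[165:200,u]); 
    rows=np.where(m[165:200,u])[0]
    a=rows.min()+165; b=rows.max()+165
    # subpixel via gradient centroid around edges
    for e,L in((a,up),(b,lo)):
        seg=np.abs(np.diff(g[e-4:e+5,u])); L.append(ray(f,u,e-4+.5+(seg*np.arange(8)).sum()/seg.sum(),90))
for L in (up,lo):
    L=np.array(L); c=np.polyfit(L[:,1],L[:,0],1); print("yaw",np.degrees(np.arctan(-c[0])).round(2),"x at -140",np.polyval(c,-140).round(1), np.std(L[:,0]-np.polyval(c,L[:,1])).round(2))
# bed edges same way
for r0 in (160,210):
    L=[]
    for u in range(240,400):
        a=int(round(px(f,[677-.055*ray(f,u,r0,60)[1] if r0==160 else 557-.055*ray(f,u,r0,60)[1],ray(f,u,r0,60)[1],60])[1]))
        seg=np.abs(np.diff(g[a-4:a+5,u])); L.append(ray(f,u,a-4+.5+(seg*np.arange(8)).sum()/seg.sum(),60))
    L=np.array(L); c=np.polyfit(L[:,1],L[:,0],1); print("bed yaw",np.degrees(np.arctan(-c[0])).round(2),np.polyval(c,-140).round(1))
go([628,-140,258],93.15)
```

```text
yaw 3.43 x at -140 643.5 0.23
yaw 3.05 x at -140 611.6 0.64
bed yaw 3.04 685.3
bed yaw 3.19 564.5
t 19.48 pos [ 624.9 -139.   342.2] rot [ 1.800e+02 -1.400e-01  9.308e+01] w 89.8 F [ 0.3  1.  -0.2] T [-0.04  0.06  0.03]
shift(tool,m) [-0.0013  0.003   0.0842] turn [ 0.0001 -0.0025 -0.0013] | shift in target axes [-1.1  3.  84.2]
```

```bash
python3 -m jog '[[0.09,0,0.003,0.03,0,-0.002,0],[0.09,0,0,0.03,0,0,0],[0.09,0,0,0.016,0,0,0],[0.09,0,0,0.007,0,0,0],[0.09,0,0,0,0,0,0]]'; python3 -m jog '[[0.028,0,0,0,0,0,0],[0.028,0,0,0,0,0,0],[0.028,0,0,0,0,0,0],[0.028,0,0,0,0,0,0],[0.028,0,0,0,0,0,0],[0.028,0,0,0,0,0,0]]' 10
```

```text
time_s: 20.1
ee_pos: [628.3, -138.2, 259.8]
ee_rot: [180.0, 0.0, 93.2]
force: [-0.1, 1.0, -0.1]
gripper_width: 90.1
time_s: 20.85
ee_pos: [628.0, -138.7, 259.5]
ee_rot: [180.0, 0.0, 93.1]
force: [-0.4, -0.2, 0.5]
gripper_width: 33.0
```

```bash
python3 -m jog '[[0.025,0,0,0,0,0,0],[0.025,0,0,0,0,0,0]]' 12
python3 - <<'E'
from h import *
f=vision.grab_frame("scene")
cv2.imwrite("pics/b1.png",cv2.resize(f["color"][180:330,180:330],None,fx=4,fy=4,interpolation=cv2.INTER_CUBIC))
E
```

```text
time_s: 21.1
ee_pos: [628.0, -138.6, 259.5]
ee_rot: [180.0, 0.0, 93.1]
force: [0.0, -0.0, 0.3]
gripper_width: 30.2
```

View pics/b1.png

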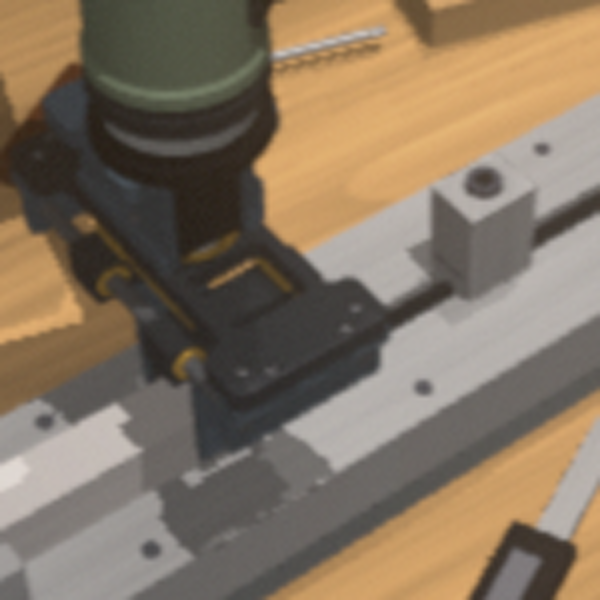

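The bar is gripped at 30.2 mm. I slide it along the slot (tool +x), starting slowly.

```bash
python3 -m jog '[[0.025,0.003,0,0,0,0,0],[0.025,0.005,0,0,0,0,0],[0.025,0.008,0,0,0,0,0]]'; python3 -m jog '[[0.025,0.01,0,0,0,0,0],[0.025,0.01,0,0,0,0,0],[0.025,0.01,0,0,0,0,0],[0.025,0.01,0,0,0,0,0]]'
```

```text
time_s: 21.52
ee_pos: [627.2, -122.3, 259.5]
ee_rot: [180.0, 0.0, 93.2]
force: [-0.4, -0.6, -0.9]
gripper_width: 30.0
time_s: 22.02
ee_pos: [624.9, -81.9, 259.5]
ee_rot: [180.0, 0.0, 93.2]
force: [-0.5, -0.6, -1.0]
gripper_width: 30.0
```

```bash
python3 -m jog '[[0.025,0.01,0,0,0,0,0],[0.025,0.01,0,0,0,0,0],[0.025,0.008,0,0,0,0,0],[0.025,0.004,0,0,0,0,0],[0.025,0,0,0,0,0,0]]'
python3 - <<'E'
from h import *
f=vision.grab_frame("scene")
cv2.imwrite("pics/b2.png",cv2.resize(f["color"][190:290,230:350],None,fx=6,fy=6,interpolation=cv2.INTER_CUBIC))
E
```

```text
time_s: 22.65
ee_pos: [623.2, -50.2, 259.5]
ee_rot: [180.0, -0.0, 93.2]
force: [-0.6, 1.5, -1.0]
gripper_width: 30.1
```

View pics/b2.png

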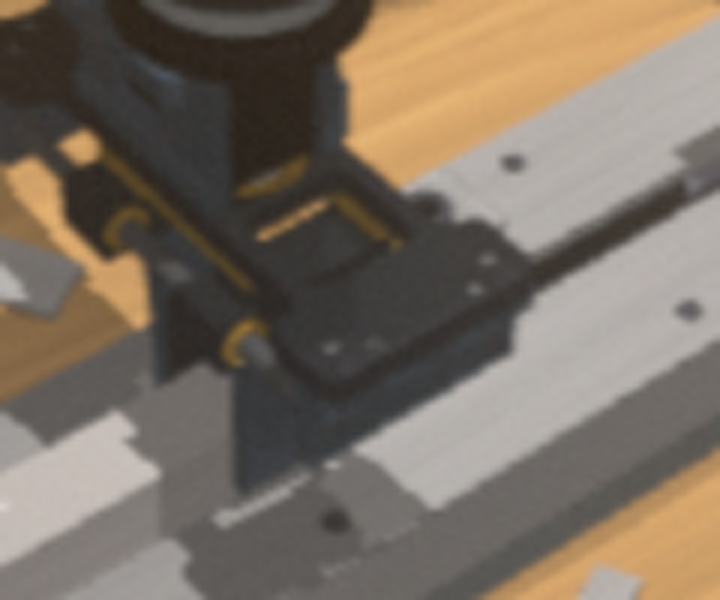

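The gripper hides the contact; only the stop's screw shows, at (430,205). I go on with force checks.

```bash
cat > chk2.py <<'E'
from workcell import status; import sys,numpy as np
s=status.state(); p=s["ee_pos"]; F=s["force"]; print(s["time_s"].__round__(2),p.round(1),F.round(1))
sys.exit(1 if F[1]<-3.0 else 0)
E
C="python3 chk2.py"
python3 -m jog '[[0.025,0.003,0,0,0,0,0],[0.025,0.003,0,0,0,0,0]]' >/dev/null && $C && python3 -m jog '[[0.025,0.0015,0,0,0,0,0],[0.025,0.0015,0,0,0,0,0]]'>/dev/null && $C && python3 -m jog '[[0.025,0.001,0,0,0,0,0],[0.025,0.001,0,0,0,0,0]]'>/dev/null && $C && python3 -m jog '[[0.025,0.001,0,0,0,0,0],[0.025,0.001,0,0,0,0,0]]'>/dev/null && $C && python3 -m jog '[[0.025,0.001,0,0,0,0,0],[0.025,0.001,0,0,0,0,0]]'>/dev/null && $C && python3 -m jog '[[0.025,0.001,0,0,0,0,0],[0.025,0.001,0,0,0,0,0]]'>/dev/null && $C && python3 -m jog '[[0.025,0.001,0,0,0,0,0],[0.025,0.001,0,0,0,0,0]]'>/dev/null && $C
```

```text
22.95 [622.9 -45.  259.5] [ 0.3 -1.7 -1. ]
23.2 [622.7 -41.8 259.5] [ 0.1 -0.5  0.3]
23.45 [622.6 -39.7 259.5] [ 0.2 -1.7 -0.4]
23.7 [622.5 -37.8 259.5] [-0.  -0.5 -0.5]
23.95 [622.4 -35.7 259.5] [-0.5 -1.4 -1.4]
24.2 [622.3 -33.8 259.5] [ 0.5 -1.8 -0.8]
24.45 [622.2 -32.7 259.5] [-1.  -7.5  0.2]
```

Contact at y -32.7: the force rose to 7.5 N after 106 mm of travel, against about 105 expected. I hold briefly, then release.

```bash
python3 -m jog '[[0.025,0,0,0,0,0,0],[0.025,-0.0005,0,0,0,0,0]]'; python3 -m jog '[[0.04,0,0,0,0,0,0],[0.055,0,0,0,0,0,0],[0.075,0,0,0,0,0,0],[0.09,0,0,0,0,0,0],[0.09,0,0,0,0,0,0]]';python3 -m jog '[[0.09,0,0,-0.02,0,0,0],[0.09,0,0,-0.04,0,0,0],[0.09,0,0,-0.05,0,0,0],[0.09,0,0,-0.05,0,0,0],[0.09,0,-0.05,-0.02,0,0,0],[0.09,0,-0.06,0,0,0,0],[0.09,0,-0.06,0,0,0,0],[0.09,0,-0.06,0,0,0,0],[0.09,0,-0.04,0,0,0,0],[0.09,0,0,0,0,0,0]]'
python3 - <<'E'
from ov import *
import pickle
F={n:vision.grab_frame(n) for n in("scene","top")}
pickle.dump(F,open("F2.pkl","wb"))
cv2.imwrite("pics/c0.png",F["scene"]["color"])
cv2.imwrite("pics/c1.png",cv2.resize(F["scene"]["color"][190:290,230:350],None,fx=6,fy=6,interpolation=cv2.INTER_CUBIC))
cv2.imwrite("pics/c2.png",cv2.resize(F["top"]["color"][140:230,200:420],None,fx=3.6,fy=3.6,interpolation=cv2.INTER_CUBIC))
for n,f in F.items():
    W=cloud(f);z=W[...,2]
    m=(z>105)&(z<126)&(abs(W[...,0]-616)<25)&(abs(W[...,1]-25)<28); q=W[m]; print(n,len(q),np.median(q,0).round(1),q.min(0).round(1),q.max(0).round(1))
    m=(z>84)&(z<96)&(abs(W[...,0]-620)<30)&(W[...,1]<20)&(W[...,1]>-120); q=W[m]; print(np.median(q,0).round(1),q[:,1].max())
E
```

```text
time_s: 24.7
ee_pos: [622.2, -32.9, 259.5]
ee_rot: [180.0, 0.1, 93.1]
force: [0.9, -4.6, -0.5]
gripper_width: 29.7
time_s: 25.32
ee_pos: [622.2, -32.2, 259.5]
ee_rot: [180.0, 0.0, 93.2]
force: [0.5, -0.5, -0.8]
gripper_width: 77.2
time_s: 26.58
ee_pos: [350.0, -46.9, 439.7]
ee_rot: [179.9, 0.0, 93.1]
force: [0.5, 1.1, -0.8]
gripper_width: 89.5
scene 342 [622.2  19.3 116.2] [597.1   1.2 105.1] [634.6  43.5 124.3]
[626.1 -56.7  90.3] 19.99406443219908
top 239 [615.9  26.1 118.1] [599.5   6.7 105.5] [632.6  45.1 125.7]
[622.8 -58.8  91.4] 19.237122834888808
```

View pics/c1.png

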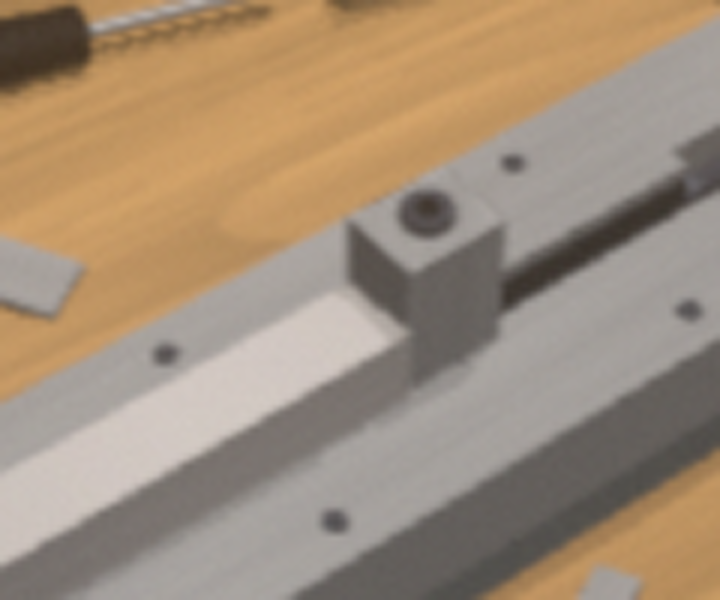

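View pics/c2.png

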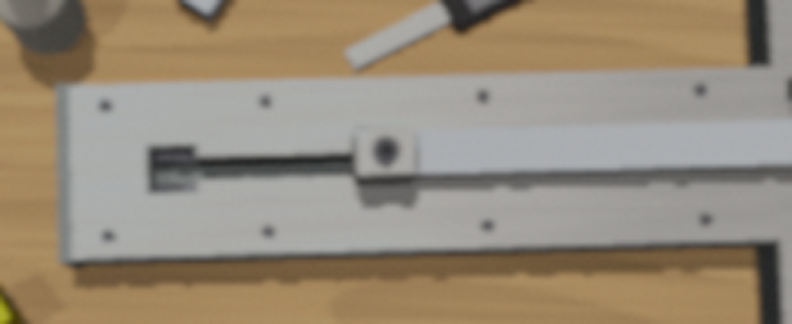

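View pics/c0.png

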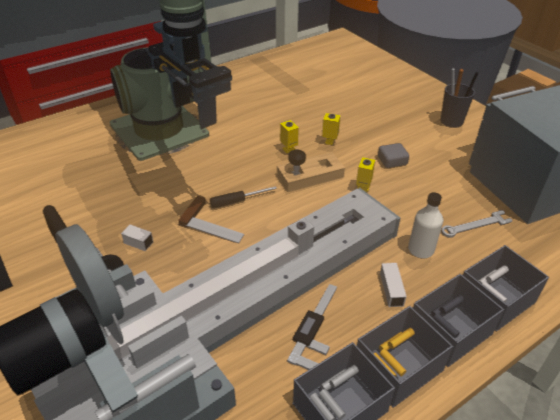

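The final pictures show the stop upright and low on the bed (crop 425,290), the bar's end against its face (400,340) with no visible gap, the gripper clear, and the bystanders unmoved. I hand in.

```bash
python3 -c "
from workcell import ticket,status
ticket.job_done(); print(status.state()['time_s'])"
```

```text
the job is handed in; nothing more can be done
the job is handed in; nothing more can be done
```

The job is handed in after about 27 s: the grey stop is home in the hidden notch and the bar's end rests against it. The handover reports no verdict.

- **Stop:** I took it from the stand, lowered its foot through the opening onto the tracks and dragged it towards the saw with a soft grip. It dropped at saw y of about 22 mm. It went down 5.8 mm (6 mm expected) onto firm contact, and the camera put the head's top at 116–118 mm (116 mm expected).
- **Bar:** I gripped it across its width and slid it 106 mm at constant height. The force then rose to about 7.5 N against the stop, and I eased off and let go.
- **Last pictures:** the stop stands upright on the bed, no gap shows at the bar's end, the gripper is clear, and the other things look unmoved.
- **Limits and disagreements:** no check failed. The cameras disagreed by 1–2 mm in places. At the moment of contact the gripper hid the bar's end, so that rests on the force reading and the pictures taken afterwards.

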